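# Drip the rinsed bamboo fork over the bowl

### The arm

A 7-joint arm with a two-finger parallel gripper is mounted at the origin on the work surface. World frame = base frame: x ahead of the robot, y to its left, z up, the work surface at z = 0. Lengths are in m, angles in rad, forces in N, time in s.
With the tool pointing down it reaches from about 0.4 to 0.85 m from the base axis. Payload 10.4 kg.
Tool frame: the origin (TCP) lies at the very end of the fingers, on their centre line; the grasp point (between the pads) lies 19 mm behind it (grip_point_offset is the distance from the TCP to the grasp point, in m); z points along the fingers, y is the line along which they close (so a half turn about z gives the same grasp; the last joint's range is limited). The gripper opens to 87 mm and grips with 3 to 60 N. Pads are 19 mm wide; open, the fingers measure 117 mm over their backs; the gripper's body (75 mm by 190 mm) begins 51 mm behind the grasp point.
Start: joints at [-1.357, 0.332, -0.065, 1.46, 0.022, 1.35, -0.088], TCP at [0.147, 0.608, 0.223] pointing down, gripper open.
Joint ranges: [-2.6, 2.6], [-0.5, 2.12], [-1.47, 1.34], [0.16, 2.42], [-1.27, 4.41], [0.06, 2.06], [-2.6, 2.6]. Speed limits (rad/s): [2.22, 2.22, 2.79, 2.79, 3.14, 3.14, 3.14].

### API

Orientations are given as a unit quaternion [x, y, z, w].
In Python, from bench import * gives the robot as it stands.
- The arm moves only by the tool play_rows, never from a script. Its argument "increments" is text: rows parted by semicolons, each of 7 numbers parted by spaces: the turn, a rotation vector about the tool's x, y, z in rad, then the shift along the tool's x, y, z in m, then the opening, from 0 (shut) to 1 (fully open). A call has 1 to 8 rows; each row is the pose to reach, as a shift and turn from the pose commanded when the call began, along the tool's axes at that moment; what a row does not reach only later rows make up. A row lasts 1/10 s, in which the tool goes at most 50 mm and 8.59 degrees, less where a joint would pass 70% of its speed; a pose out of reach is approached as far as the arm can. A call with a gripper value outside its range is refused whole. The fingers move at their own pace and stop on an object; "grip_force" is the grip in N (left out, the last holds). Time passes only in rows, so rows that repeat a pose let the fingers close. It gives the time, the measured TCP pose, the force, the opening and the grip force at its end, in the units of the state.
- read_state(): the state, without advancing time (a new reading comes with each control period).
- camera(name): name is "scene" or "top" or "wrist"; returns a dict with "color" (400x640x3 uint8, red, green, blue), "fx", "fy", "cx", "cy" (pixels), "camera_from_world" (4x4, takes a point from world to camera coordinates); the wrist camera has in their place "mount" (4x4, takes a point from camera to tool coordinates, whose origin is the TCP and whose axes are the flange's). Camera axes: x right, y down, z forward; pixel columns grow to the right and rows downward; lengths in m; the calibration is good to about 2 mm. A picture is of the moment at which its call begins: read the wrist's pose just before it. There is no depth.
- close_job(): hands the job in; it is judged then, once.
The state is a dict: "time": time; "joint_positions": joint angles; "joint_vel": joint speeds; "joint_torque": joint torques, N m; "ee_pos": TCP position; "eef_rot": TCP orientation; "ft_force": force on the tool from outside, world axes, zero at the start; "torque": the same for the moment, N m; "width": finger opening in m; "grip_force": force on a finger pad.
Only numpy, scipy, OpenCV 4.12 (cv2) and the standard library are available. Lean on these libraries where they do the work, as an engineer would, in place of code of your own. Each camera call takes 0.05 s, during which the arm holds its last target. There are 200 camera calls.

### The job

The bamboo fork standing in the tumbler has just been rinsed: draw it out, turn it level and hold it with its tines over the middle of the empty glass bowl, at least a hand's breadth above the rim, so that it drips there and not down its handle. Leave the tumbler standing and everything else where it is, and finish still holding the fork level and still above the bowl; do not put it down or let go.

Things in the scene. Friction and masses are not known exactly. Their poses are not given: they have to be found in the camera images.
- fork: Bamboo serving fork, 220 mm long, 60 g, upright, tines down in the tumbler's cork insert (lowest 55 mm in the slot, top end 262 mm above the table). Origin at the end of the tines; z runs along the fork to the handle's end (up at the start), y across its width. Handle: bar 12 (x) by 14 mm (y), z = 70 to 220 mm. Head: 8 (x) by 26 mm (y), z = 0 to 70 mm, three tines in the last 32 mm.
- fork_tines (a point): Middle of the fork's tines, on its long axis 15 mm from the end of the tines.
- tumbler: Loose stainless tumbler, 0.45 kg, 100 mm high, 80 mm across the top, with a 46 mm square cork insert whose top is 92 mm up. A slot in it, 11 (x) by 29 mm (y), 55 mm deep, holds the fork's head with 1.5 mm play all round. Origin at the centre of the underside, z up. It stands in a shallow white tray (340 x 300 mm, walls 20 mm high, floor 5 mm).
- bowl: Empty loose green-tinted glass bowl, 130 mm across the rim, 55 mm high, 0.35 kg, in the other shallow tray, which is wooden and of the same size; the trays lie left and right, either way round. Origin at the centre of the underside; the rim is about 60 mm above the table.
- tub: Green plastic snack tub with a clipped-on pale green lid, about 92 x 98 mm and 62 mm high, 0.3 kg, loose, in the tumbler's tray. Origin at the centre of the underside. To be left alone.
- coaster: Round blue ceramic coaster, 100 mm across, 9 mm thick, loose, in the bowl's tray. Origin at the centre of the underside. To be left alone.
Mind the look-alikes: they are no part of the job. Several things have the shape of the bowl; the one meant has the colours described above.

How it is judged:
By the outcome, as a careful person would: the job done as asked, in the order asked, and still so for the second after the job is handed in, while the arm keeps its last pose, push and grip.
It also fails if it takes over 38 s, if anything falls off the work surface, if the arm or the gripper's body presses on something with over 40 N, if the wrist force passes 120 N, or if a joint passes its speed limit or range.

## Working session

There is one attempt and no reset: what is moved stays moved. The work goes in short steps, Python scripts to look and compute and a tool call to move; the robot and the scene stay as the last step left them, time stands still between calls to the robot, and variables do not carry over. Pictures are saved under pics/ and viewed, at most 10 in all, crops included, and the job is handed in when it is done.

Besides the shell and the picture viewer there is one more tool, called after "Request:" as a command line: name --argument value ..., lists and objects as JSON in quotes. play_rows: Moves the arm, as the interface text tells. Its arguments: {"type":"object","properties":{"increments":{"type":"string"},"grip_force":{"type":"number"}},"required":["increments"]}

```bash
mkdir -p pics; ls
cat > h.py <<'E'
from bench import *
import numpy as np, cv2
from scipy.spatial.transform import Rotation as R
def save(n,f):
    c=camera(n); cv2.imwrite(f,c["color"][:,:,::-1]); return c
def ray(c,u,v):
    T=np.linalg.inv(np.array(c["camera_from_world"])); d=T[:3,:3]@[(u-c["cx"])/c["fx"],(v-c["cy"])/c["fy"],1]
    return T[:3,3],d
def atz(c,u,v,z):
    o,d=ray(c,u,v); return o+d*(z-o[2])/d[2]
def proj(c,p):
    q=np.array(c["camera_from_world"])@[*p,1]; return [c["fx"]*q[0]/q[2]+c["cx"],c["fy"]*q[1]/q[2]+c["cy"]]
E
python3 - <<'E'
from h import *
import pickle
d={}
for n in("top","scene"):
    d[n]=save(n,f"pics/{n}0.png")
pickle.dump(d,open("c.pkl","wb"))
for n in d: print(n,np.linalg.inv(d[n]["camera_from_world"]).round(3).tolist(),d[n]["fx"])
print(read_state())
E
```

```text
pics
top [[0.007, -0.992, 0.126, 0.348], [-1.0, -0.007, 0.001, 0.117], [-0.0, -0.126, -0.992, 1.097], [0.0, 0.0, 0.0, 1.0]] 390.94544588290296
scene [[0.873, 0.412, -0.262, 0.72], [0.488, -0.728, 0.481, -0.332], [0.007, -0.547, -0.837, 0.804], [0.0, 0.0, 0.0, 1.0]] 389.38090511562683
{'time': 0.1, 'joint_positions': array([-1.35657347,  0.33282145, -0.06468549,  1.46086782,  0.02161783,
        1.34991888, -0.08848753]), 'joint_vel': array([ 0.00038799, -0.00021695, -0.00056294, -0.00173503,  0.00067514,
       -0.00017489, -0.00025813]), 'joint_torque': array([ 1.10929293e-03, -6.24551725e+01,  2.41267268e-02, -3.90715849e+01,
       -6.15170435e-02,  3.67102353e-02,  2.47931467e-05]), 'ee_pos': array([0.14656926, 0.60720199, 0.22182049]), 'eef_rot': array([ 1.18123905e-01,  9.92998644e-01, -6.58785030e-04, -3.67223666e-05]), 'ft_force': array([-0.16468922, -0.96980258,  0.73979611]), 'torque': array([-0.05313853, -0.02038277, -0.03882694]), 'grip_force': 0.0, 'width': 0.08695039402866617}
```

View pics/top0.png

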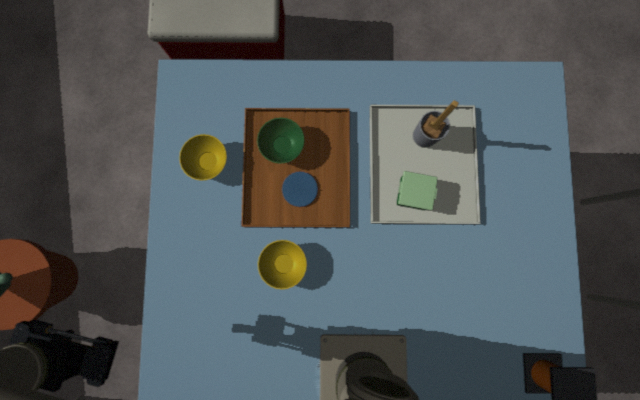

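View pics/scene0.png

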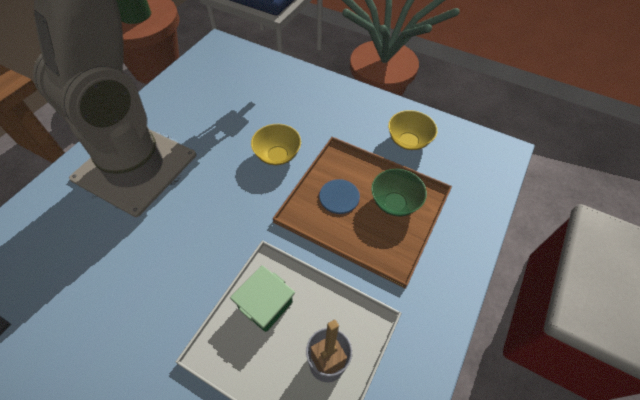

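The fork stands in the tumbler: top (437,122), scene (330,350). It is the only fork. There are three bowl shapes in the top view: green at (281,141), and yellow at (203,158) and (282,265). The green one matches the description, at scene (398,193). I'll check with close crops.

Run:
```python
import cv2,numpy as np
t=cv2.imread("pics/top0.png");s=cv2.imread("pics/scene0.png")
a=cv2.resize(t[85:160,400:475],(400,400),interpolation=cv2.INTER_CUBIC)
b=cv2.resize(s[310:385,290:365],(400,400),interpolation=cv2.INTER_CUBIC)
c=cv2.resize(t[105:172,247:314],(400,200*2),interpolation=cv2.INTER_CUBIC)
cv2.imwrite("pics/crop.png",np.hstack([a,b]))
```

```text
(no output)
```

View pics/crop.png

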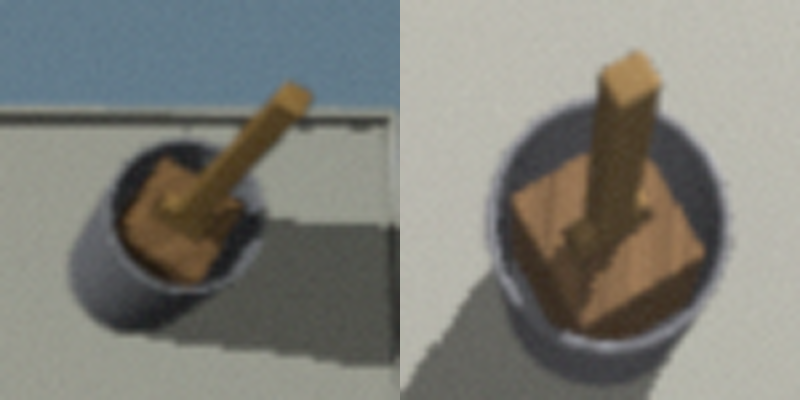

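Run:
```python
from h import *
import pickle
d=pickle.load(open("c.pkl","rb")); t,s=d["top"],d["scene"]
T=lambda u,v,z:atz(t,400+u/5.333,85+v/5.333,z)
S=lambda u,v,z:atz(s,290+(u-400)/5.333,310+v/5.333,z)
print("forktop",T(294,98,.262),S(632,79,.262))
print("rim",T(190,215,.105),S(608,223,.105))
c=np.array([T(165,155,.097),T(243,208,.097),T(200,280,.097),T(122,222,.097)]);print("cork",c.mean(0),c)
c=np.array([S(515,200,.097),S(705,250,.097),S(585,328,.097)]);print(c)
print("head (z .112) scene",S(570,235,.112),S(645,205,.112)," top",T(168,205,.112),T(240,205,.112))
print("bowl",atz(t,281,141,.06),atz(s,398.5,190,.06))
print("rims",[atz(t,*p,.06)for p in((258,141),(304.5,141),(281,118.5),(281,164))])
print("tub",[atz(t,*p,.067) for p in((403,171),(438,175),(433,210),(398,206))], "tray", [atz(t,*p,.02) for p in((371,105),(475,105),(479,223),(371,222))])
for p in (T(294,98,.262),):
  for n,k in d.items(): print(n,proj(k,p))
```

```text
forktop [ 0.66854556 -0.18077787  0.262     ] [ 0.67121187 -0.18185387  0.262     ]
rim [ 0.66865105 -0.18346039  0.105     ] [ 0.67170452 -0.18305063  0.105     ]
cork [ 0.67063381 -0.18214011  0.097     ] [[ 0.70194451 -0.17438091  0.097     ]
 [ 0.67500236 -0.21224004  0.097     ]
 [ 0.63816751 -0.18981867  0.097     ]
 [ 0.66742086 -0.1521208   0.097     ]]
[[ 0.64118415 -0.18990275  0.097     ]
 [ 0.70247183 -0.17335807  0.097     ]
 [ 0.67977314 -0.21307985  0.097     ]]
head (z .112) scene [ 0.66336779 -0.19367759  0.112     ] [ 0.67993567 -0.17386165  0.112     ]  top [ 0.67135324 -0.17075805  0.112     ] [ 0.67160106 -0.20589252  0.112     ]
bowl [0.63608859 0.22549383 0.06      ] [0.64010838 0.2262728  0.06      ]
rims [array([0.63564554, 0.28816188, 0.06      ]), array([0.63654124, 0.1614661 , 0.06      ]), array([0.69951682, 0.22674502, 0.06      ]), array([0.57221822, 0.22423392, 0.06      ])]
tub [array([ 0.55390711, -0.10375562,  0.067     ]), array([ 0.54368482, -0.19718652,  0.067     ]), array([ 0.44952276, -0.18106614,  0.067     ]), array([ 0.45950468, -0.08867111,  0.067     ])] tray [array([ 0.75488618, -0.02594233,  0.02      ]), array([ 0.75698129, -0.32370093,  0.02      ]), array([ 0.41908724, -0.32029914,  0.02      ]), array([ 0.41971832, -0.02285004,  0.02      ])]
top [np.float64(455.12844552784554), np.float64(103.37614850928176)]
scene [np.float64(332.1589159197756), np.float64(323.18210844126367)]
```

```bash
cat >> h.py <<'E'
def ori(head,pitch,s=1):
    h,p=np.radians([head,pitch]); z=np.array([np.cos(h)*np.cos(p),np.sin(h)*np.cos(p),-np.sin(p)])
    y=s*np.array([-np.sin(h),np.cos(h),0]); return R.from_matrix(np.c_[np.cross(y,z),y,z])
def inc(pos,rot,grip=True):
    """pos = grasp point (if grip) target; prints turn+shift in current tool axes"""
    s=read_state(); q=R.from_quat(s["eef_rot"]); p=np.array(pos)
    if grip: p=p+rot.apply([0,0,.019])
    r=(q.inv()*rot).as_rotvec(); d=q.inv().apply(p-s["ee_pos"])
    print(r.round(3),d.round(4),"rows",round(max(np.linalg.norm(r)/.15,np.linalg.norm(d)/.05),1)); print("j",np.round(s["joint_positions"],2))
    return r,d
E
python3 - <<'E'
from h import *
for s in(1,-1): inc((.40,.28,.36),ori(35,60,s))
E
```

```text
[-0.223 -0.492 -0.827] [-0.3294 -0.2517 -0.1214] rows 8.6
j [-1.36  0.33 -0.06  1.46  0.02  1.35 -0.09]
[-0.598  0.271  2.23 ] [-0.3294 -0.2517 -0.1214] rows 15.5
j [-1.36  0.33 -0.06  1.46  0.02  1.35 -0.09]
```

Request:
play_rows --increments "-0.22 -0.49 -0.83 -0.33 -0.25 -0.12 1;-0.22 -0.49 -0.83 -0.33 -0.25 -0.12 1;-0.22 -0.49 -0.83 -0.33 -0.25 -0.12 1;-0.22 -0.49 -0.83 -0.33 -0.25 -0.12 1;-0.22 -0.49 -0.83 -0.33 -0.25 -0.12 1;-0.22 -0.49 -0.83 -0.33 -0.25 -0.12 1;-0.22 -0.49 -0.83 -0.33 -0.25 -0.12 1;-0.22 -0.49 -0.83 -0.33 -0.25 -0.12 1"

```text
time: 0.9
ee_pos: [0.3902, 0.3076, 0.3337]
eef_rot: [-0.293, 0.921, 0.078, 0.247]
ft_force: [0.8, 1.4, 0.3]
width: 0.0869
grip_force: 0.0
```

Run:
```python
from h import *
inc((.48,0.0,.36),ori(0,45,1))
```

```text
[ 0.374 -0.254  0.491] [ 0.0747 -0.3108 -0.0573] rows 6.5
j [-1.17 -0.43  0.23  2.04  0.3   1.03  1.17]
```

Request:
play_rows --increments "0.37 -0.25 0.49 0.07 -0.31 -0.06 1;0.37 -0.25 0.49 0.07 -0.31 -0.06 1;0.37 -0.25 0.49 0.07 -0.31 -0.06 1;0.37 -0.25 0.49 0.07 -0.31 -0.06 1;0.37 -0.25 0.49 0.07 -0.31 -0.06 1;0.37 -0.25 0.49 0.07 -0.31 -0.06 1;0.37 -0.25 0.49 0.07 -0.31 -0.06 1;0.37 -0.25 0.49 0.07 -0.31 -0.06 1"

```text
time: 1.7
ee_pos: [0.505, 0.0732, 0.342]
eef_rot: [0.002, 0.928, -0.002, 0.373]
ft_force: [-0.4, 2.1, -0.2]
width: 0.087
grip_force: 0.0
```

Run:
```python
from h import *
o=ori(-33,45,1); G=np.array([.670,-.1815,.185])
inc(G-.12*o.as_matrix()[:,2],o)
```

```text
[ 0.399 -0.02   0.409] [-0.017  -0.2152  0.1355] rows 5.1
j [-0.23 -0.5  -0.14  2.18  0.29  0.75  1.04]
```

Request:
play_rows --increments "0.4 -0.02 0.41 -0.017 -0.215 0.135 1;0.4 -0.02 0.41 -0.017 -0.215 0.135 1;0.4 -0.02 0.41 -0.017 -0.215 0.135 1;0.4 -0.02 0.41 -0.017 -0.215 0.135 1;0.4 -0.02 0.41 -0.017 -0.215 0.135 1;0.4 -0.02 0.41 -0.017 -0.215 0.135 1;0.4 -0.02 0.41 -0.017 -0.215 0.135 1;0.4 -0.02 0.41 -0.017 -0.215 0.135 1"

```text
time: 2.5
ee_pos: [0.6106, -0.1396, 0.2587]
eef_rot: [0.261, 0.886, -0.108, 0.368]
ft_force: [0.0, 0.7, 0.3]
width: 0.0873
grip_force: 0.0
```

Run:
```python
from h import *
o=ori(-33,45,1); G=np.array([.670,-.1815,.185])
s=read_state();print(s["ee_pos"],s["joint_positions"].round(2))
inc(G-.12*o.as_matrix()[:,2],o); inc(G,o)
cv2.imwrite("pics/w1.png",camera("wrist")["color"][:,:,::-1])
```

```text
[ 0.61059308 -0.13959658  0.25868197] [ 0.2  -0.1  -0.28  2.08  0.76  0.64  0.4 ]
[0.002 0.001 0.002] [ 0.0007 -0.0028  0.0025] rows 0.1
j [ 0.2  -0.1  -0.28  2.08  0.76  0.64  0.4 ]
[0.002 0.001 0.002] [ 0.0009 -0.0031  0.1225] rows 2.5
j [ 0.2  -0.1  -0.28  2.08  0.76  0.64  0.4 ]
```

View pics/w1.png

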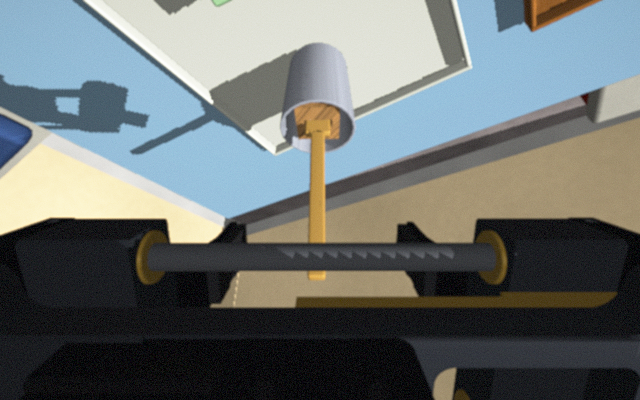

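The wrist view shows the fork upright at column 318, between the fingers at columns 230 and 412, with the broad face of its head towards us. I'll slide in.

Request:
play_rows --increments "0 0 0 0.001 -0.003 0.03 1;0 0 0 0.001 -0.003 0.06 1;0 0 0 0.001 -0.003 0.09 1;0 0 0 0.001 -0.003 0.11 1;0 0 0 0.001 -0.003 0.12 1;0 0 0 0.001 -0.003 0.122 1;0 0 0 0.001 -0.003 0.122 1"

```text
time: 3.25
ee_pos: [0.6811, -0.1887, 0.1723]
eef_rot: [0.261, 0.886, -0.108, 0.368]
ft_force: [0.0, -1.1, -0.1]
width: 0.0868
grip_force: 0.0
```

Run:
```python
from h import *
inc(np.array([.670,-.1815,.185]),ori(-33,45,1))
c=save("scene","pics/s1.png");i=c["color"][:,:,::-1]
a=cv2.resize(i[220:390,220:440],(770,595)); cv2.imwrite("pics/s1c.png",a)
```

```text
[0.002 0.002 0.002] [0.0004 0.     0.0007] rows 0.0
j [ 0.23  0.17 -0.23  2.01  1.06  0.48  0.17]
```

View pics/s1c.png

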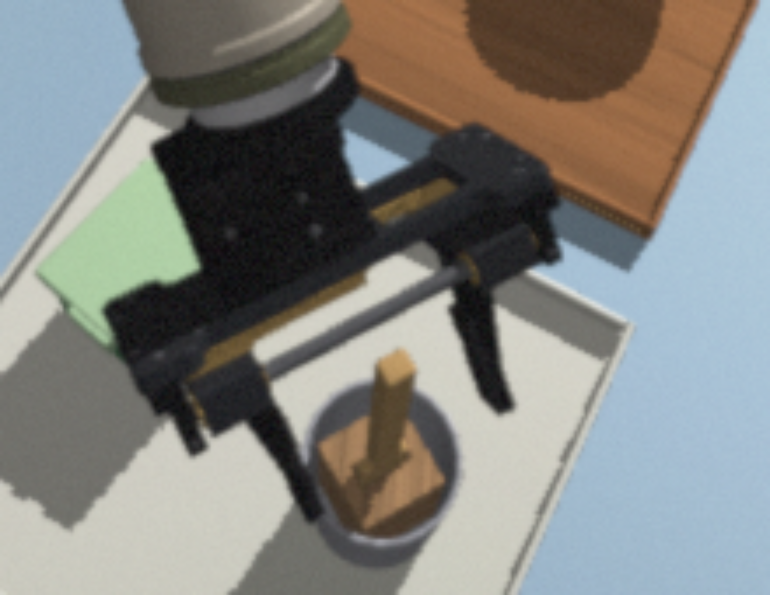

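The fork handle (crop 390,400) sits between the fingertips (318,518) and (500,408). Closing now.

Request:
play_rows --increments "0 0 0 0 0 0 0;0 0 0 0 0 0 0;0 0 0 0 0 0 0;0 0 0 0 0 0 0;0 0 0 0 0 0 0;0 0 0 0 0 0 0;0 0 0 0 0 0 0;0 0 0 0 0 0 0" --grip_force 35

```text
time: 4.1
ee_pos: [0.6808, -0.1897, 0.1714]
eef_rot: [0.261, 0.886, -0.109, 0.367]
ft_force: [0.1, -0.1, -0.3]
width: 0.0311
grip_force: 0.0
```

Run:
```python
from h import *
s=read_state(); q=R.from_quat(s["eef_rot"]); print(s["ft_force"],s["torque"])
p=s["ee_pos"]; print(q.inv().apply([0,0,.03]),q.inv().apply([0,0,.10]))
```

```text
[ 0.09626817 -0.0853864  -0.25313827] [ 0.48323228  0.77986337 -0.02642393]
[-2.12304095e-02 -7.15040402e-06 -2.11959822e-02] [-7.07680316e-02 -2.38346801e-05 -7.06532741e-02]
```

Fingers are still closing (31 mm).

Request:
play_rows --increments "0 0 0 0 0 0 0;0 0 0 0 0 0 0;0 0 0 0 0 0 0;0 0 0 0 0 0 0;0 0 0 0 0 0 0;0 0 0 0 0 0 0"

```text
time: 4.7
ee_pos: [0.6808, -0.1897, 0.1714]
eef_rot: [0.261, 0.886, -0.108, 0.367]
ft_force: [0.2, 0.7, -0.3]
width: 0.014
grip_force: 35.0
```

Request:
play_rows --increments "0 0 0 -0.006 0 -0.006 0;0 0 0 -0.014 0 -0.014 0;0 0 0 -0.024 0 -0.024 0;0 0 0 -0.034 0 -0.034 0;0 0 0 -0.044 0 -0.044 0;0 0 0 -0.056 0 -0.056 0;0 0 0 -0.068 0 -0.068 0;0 0 0 -0.08 0 -0.08 0"

```text
time: 5.5
ee_pos: [0.6806, -0.1896, 0.2851]
eef_rot: [0.261, 0.886, -0.109, 0.367]
ft_force: [0.7, 0.0, -0.6]
width: 0.0134
grip_force: 35.0
```

Run:
```python
from h import *
s=read_state();print(s["joint_positions"].round(2),s["ft_force"],s["width"])
i=save("scene","pics/s2.png")
p=s["ee_pos"]
inc((.57,.02,.31),ori(-5,45,1)); inc((.535,.17,.30),ori(20,45,1))
```

```text
[ 0.28  0.04 -0.27  1.89  0.71  0.63  0.55] [ 0.69264908  0.00573804 -0.63413016] 0.013399950113458932
[-0.344  0.005 -0.344] [ 0.1325  0.1218 -0.1443] rows 4.6
j [ 0.28  0.04 -0.27  1.88  0.71  0.63  0.56]
[-0.653  0.005 -0.652] [ 0.2204  0.2332 -0.2185] rows 7.8
j [ 0.28  0.04 -0.27  1.88  0.71  0.63  0.56]
```

View pics/s2.png

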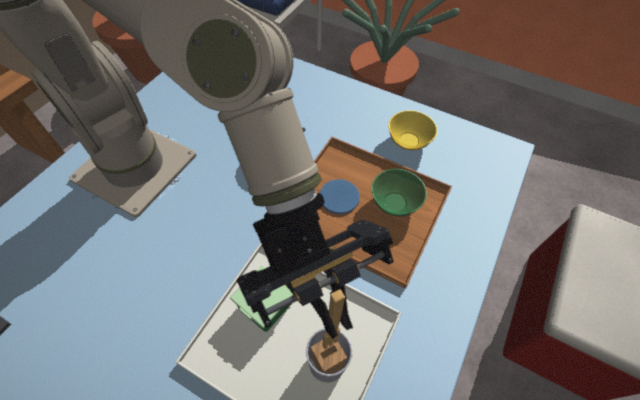

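The tumbler stands unmoved at (330,352). The fork is held at (338,293) and the force reads about 0.6 N, so it is out. Next I carry it across with the fork still upright.

Request:
play_rows --increments "-0.34 0.005 -0.34 0.132 0.122 -0.144 0;-0.34 0.005 -0.34 0.132 0.122 -0.144 0;-0.34 0.005 -0.34 0.132 0.122 -0.144 0;-0.34 0.005 -0.34 0.132 0.122 -0.144 0;-0.34 0.005 -0.34 0.132 0.122 -0.144 0;-0.34 0.005 -0.34 0.132 0.122 -0.144 0;-0.34 0.005 -0.34 0.132 0.122 -0.144 0"

```text
time: 6.25
ee_pos: [0.5828, 0.0195, 0.2929]
eef_rot: [0.042, 0.924, -0.018, 0.381]
ft_force: [0.5, -0.7, -0.2]
width: 0.0134
grip_force: 35.0
```

Run:
```python
from h import *
inc((.57,.02,.31),ori(-5,45,1)); inc((.53,.18,.29),ori(20,45,1))
```

```text
[-0.003 -0.003 -0.003] [-0.003  -0.0006 -0.0021] rows 0.1
j [ 0.17 -0.29 -0.36  2.15  0.22  0.52  1.12]
[-0.311 -0.004 -0.312] [ 0.0506  0.1607 -0.0273] rows 3.4
j [ 0.17 -0.29 -0.36  2.15  0.22  0.52  1.12]
```

Request:
play_rows --increments "-0.31 -0.004 -0.31 0.05 0.16 -0.027 0;-0.31 -0.004 -0.31 0.05 0.16 -0.027 0;-0.31 -0.004 -0.31 0.05 0.16 -0.027 0;-0.31 -0.004 -0.31 0.05 0.16 -0.027 0;-0.31 -0.004 -0.31 0.05 0.16 -0.027 0;-0.31 -0.004 -0.31 0.05 0.16 -0.027 0"

```text
time: 6.85
ee_pos: [0.5441, 0.1821, 0.2763]
eef_rot: [-0.158, 0.91, 0.066, 0.377]
ft_force: [-0.0, -0.2, 0.3]
width: 0.0134
grip_force: 35.0
```

Run:
```python
from h import *
inc((.53,.18,.29),ori(20,45,1))
```

```text
[-0.003 -0.001 -0.005] [ 0.0002  0.0029 -0.0006] rows 0.1
j [-0.16 -0.31 -0.24  2.21 -0.05  0.45  1.54]
```

Request:
play_rows --increments "0 0 0.14 0 0 0 0;0 0 0.28 0 0 0 0;0 0 0.42 0 0 0 0;0 0 0.56 0 0 0 0;0 0 0.7 0 0 0 0;0 0 0.84 0 0 0 0;0 0 0.95 0 0 0 0;0 0 1.05 0 0 0 0"

```text
time: 7.65
ee_pos: [0.5445, 0.1807, 0.2768]
eef_rot: [0.323, 0.866, 0.247, 0.293]
ft_force: [-0.7, -0.1, -0.3]
width: 0.0134
grip_force: 35.0
```

Request:
play_rows --increments "0 0 0.14 0 0 0 0;0 0 0.28 0 0 0 0;0 0 0.42 0 0 0 0;0 0 0.56 0 0 0 0;0 0 0.7 0 0 0 0;0 0 0.84 0 0 0 0;0 0 0.95 0 0 0 0;0 0 1.05 0 0 0 0"

```text
time: 8.45
ee_pos: [0.5445, 0.1807, 0.277]
eef_rot: [0.713, 0.587, 0.36, 0.13]
ft_force: [-0.9, -0.6, 0.2]
width: 0.0138
grip_force: 35.0
```

Request:
play_rows --increments "0 0 0.14 0 0 0 0;0 0 0.28 0 0 0 0;0 0 0.42 0 0 0 0;0 0 0.56 0 0 0 0;0 0 0.7 0 0 0 0;0 0 0.84 0 0 0 0;0 0 0.95 0 0 0 0;0 0 1.04 0 0 0 0"

```text
time: 9.25
ee_pos: [0.5445, 0.1807, 0.2772]
eef_rot: [0.911, 0.155, 0.377, -0.066]
ft_force: [0.9, -0.1, -0.3]
width: 0.0137
grip_force: 35.0
```

Run:
```python
from h import *
B=np.array([.638,.226]);h=np.radians(20);g=B-.128*np.array([np.cos(h),np.sin(h)]);print(g)
inc((*g,.21),ori(20,45,-1))
q=R.from_quat(read_state()["eef_rot"]);print(q.apply([1,0,1])/2**.5)
c=save("scene","pics/s3.png");c2=camera("top")["color"][:,:,::-1]
i=c["color"][:,:,::-1]
a=np.hstack([cv2.resize(i[60:260,240:460],(440,400)),cv2.resize(c2[60:240,220:380],(356,400))]);cv2.imwrite("pics/s3c.png",a)
```

```text
[0.51771934 0.18222142]
[ 0.004 -0.001 -0.009] [-0.0651 -0.0102  0.049 ] rows 1.6
j [ 0.63 -0.42 -0.84  2.18 -0.72  0.53 -1.03]
[0.94291758 0.3330248  0.00096131]
```

View pics/s3c.png

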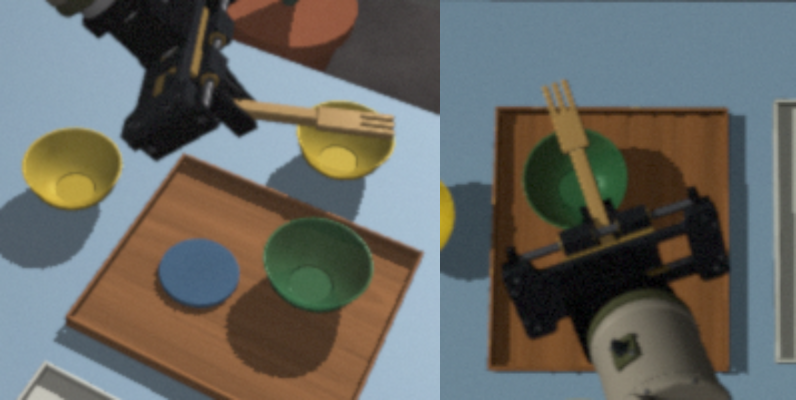

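Run:
```python
from h import *
import pickle
d=pickle.load(open("c.pkl","rb")); t,s=d["top"],d["scene"]
def tri(a,b):
    o1,d1=ray(t,*a);o2,d2=ray(s,*b); k=np.linalg.lstsq(np.c_[d1,-d2],o2-o1,rcond=None)[0]
    x=o1+k[0]*d1;y=o2+k[1]*d2; return (x+y)/2,np.linalg.norm(x-y)
st=read_state();q=R.from_quat(st["eef_rot"]);g=st["ee_pos"]-q.apply([0,0,.019]);f=q.apply([1,0,1])/2**.5
print("grip",g,"pred tines",g+.128*f)
print(tri((220+116/2.225,60+98/2.222),(429,122)))
for L in(-.07,.073,.128,.143): print(L,[np.round(proj(k,g+L*f),1) for k in(t,s)])
```

```text
grip [0.5317798  0.17637957 0.29062027] pred tines [0.6523714  0.21929403 0.29073774]
(array([0.65422185, 0.22241962, 0.29018221]), np.float64(0.0018328674434656246))
-0.07 [array([303.2, 190.8]), array([320.1, 109.4])]
0.073 [array([281.5, 127.9]), array([396.8, 118.9])]
0.128 [array([273.3, 104.5]), array([427. , 122.6])]
0.143 [array([271.1,  98.1]), array([435.3, 123.6])]
```

The fork is level with its tines forward (scene 430,122), and the triangulated position agrees with the kinematics. Now I centre it over the bowl and lower it to z ≈ 0.21.

Request:
play_rows --increments "0 0 0 -0.015 -0.003 0.012 0;0 0 0 -0.03 -0.005 0.024 0;0 0 0 -0.045 -0.007 0.036 0;0 0 -0.005 -0.055 -0.009 0.044 0;0 0 -0.005 -0.062 -0.009 0.048 0;0 0 -0.005 -0.065 -0.009 0.049 0;0 0 -0.005 -0.065 -0.009 0.049 0;0 0 -0.005 -0.065 -0.009 0.049 0"

```text
time: 10.15
ee_pos: [0.5305, 0.1876, 0.1971]
eef_rot: [0.909, 0.162, 0.378, -0.065]
ft_force: [-0.4, -0.3, -0.5]
width: 0.0138
grip_force: 35.0
```

Request:
play_rows --increments "0 0 0 0 0 0 0;0 0 0 0 0 0 0;0 0 0 0 0 0 0;0 0 0 0 0 0 0;0 0 0 0 0 0 0"

```text
time: 10.65
ee_pos: [0.53, 0.1878, 0.1963]
eef_rot: [0.91, 0.161, 0.377, -0.065]
ft_force: [-0.9, -1.1, -0.4]
width: 0.0136
grip_force: 35.0
```

Run:
```python
from h import *
st=read_state();q=R.from_quat(st["eef_rot"]);g=st["ee_pos"]-q.apply([0,0,.019]);f=q.apply([1,0,1])/2**.5
print("pred tines",g+.128*f,f,st["joint_positions"].round(2),abs(st["joint_vel"]).max(),st["ft_force"])
c=save("scene","pics/s4.png")["color"][:,:,::-1];c2=save("top","pics/t4.png")["color"][:,:,::-1]
cv2.imwrite("pics/f.png",np.vstack([np.hstack([cv2.resize(c[60:260,240:460],(440,400)),cv2.resize(c2[60:240,220:380],(356,400))])]))
```

```text
pred tines [0.63763075 0.22710108 0.20982224] [9.39354452e-01 3.42947521e-01 4.59397930e-04] [ 0.59 -0.32 -0.91  2.31 -0.77  0.3  -0.97] 0.0015820726719353953 [-0.85893569 -1.06903105 -0.42235876]
```

View pics/f.png

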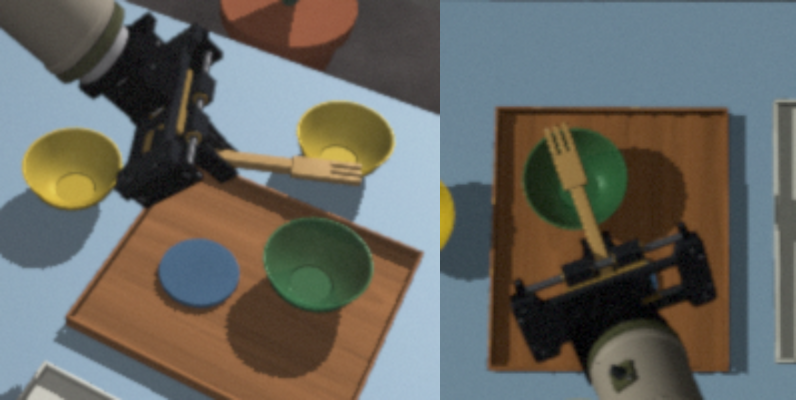

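View pics/s4.png

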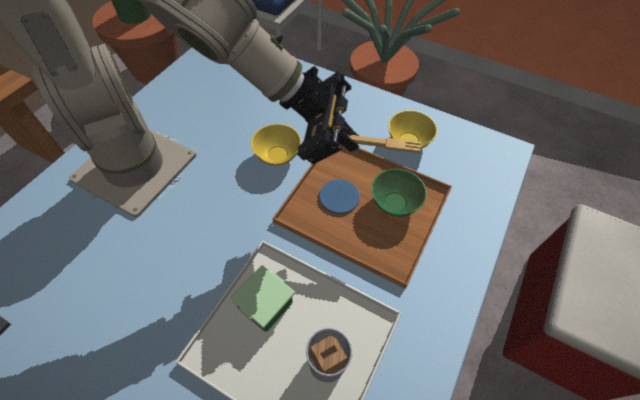

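Everything else is still in place: the tumbler stands at (330,352), and the bowl, coaster and tub have not moved. The tines at (410,146) project over the bowl's middle. Handing in.

Run:
```python
from h import *
import pickle
d=pickle.load(open("c.pkl","rb"))
for n,(u,v) in (("top",(272.6,123)),("scene",(412,147))):
    p=atz(d[n],u,v,.21); print(p); assert np.hypot(p[0]-.638,p[1]-.226)<.02
print(close_job())
```

```text
[0.63762972 0.23030659 0.21      ]
[0.63913062 0.22613481 0.21      ]
the job is handed in; nothing more can be done
None
```

The job is handed in: the fork is held level and still with its tines over the middle of the green bowl, about 15 cm above the rim, and the tumbler still stands with everything else where it was.

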